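# Hang the check weight and hold the recessed calibration button

### The job

Calibrate the hanging scale: hang the steel check weight by its stirrup handle on the scale's hook and let go of it, then take the stylus out of its stand, reach it down through the round hole in the scale's deck and press the recessed button fully down. Finish while still holding the stylus and keeping the button down with it, the weight hanging freely on the hook. Touch the button with nothing but the stylus, and leave the bottle, the beaker and the jar where they stand.

Things in the scene. Friction and masses are not known exactly. Their poses are not given: they have to be found in the camera images.
- scale: Hanging scale, fixed to the bench: ivory deck 200 (x) by 280 (y) by 50 mm high. Origin at the centre of its underside; its yaw varies, its z is up. An ivory column, 30 by 30 mm, top 175 mm above the bench, stands on it at its x = 40, y = 0 mm and carries the hook on its +y side; near its -x, -y corner is the round hole; a low display panel (up to 77 mm above the bench) lies behind (+x of) the hole.
- hook: The hook, fixed to the column: a level dark steel bar 8 mm thick along the scale's y at the scale's x = 40 mm, its top 160 mm above the bench. Level from the column's face (scale's y = 15 mm) to y = 88 mm, then an upturned tip whose top is 174 mm above the bench (14 mm above the bar's top) and which reaches out to y = 100 mm. The body's frame is the same as that of scale.
- hook_seat (a point): Point on top of the hook's level bar where the handle's cross-bar is to rest, 160 mm above the bench, 18 mm in from the bend; axes as the scale's: the hook points along its +y, away from the column, so the handle comes in along -y. Anywhere on the level bar within 25 mm of it is good.
- hole_mouth (a point): Centre of the 16 mm round hole, at the level of the deck's top (50 mm above the bench). The hole goes straight down; the button's flat top lies 20 mm below the mouth.
- button (a joint): Travel of the recessed button, m: 0 up, 0.006 fully down. Spring return: 1.5 N to start it, 4.5 N fully down, then a hard stop. Round grey cap, 14 mm across, in the hole.
- button_top (a point): Centre of the button's top face, 20 mm below the hole's mouth when up.
- weight: Check weight, about 0.5 kg, standing loose on the bench: steel disc 60 mm across and 35 mm high, with a stirrup handle (6 mm steel wire) above it in its own x-z plane and a white upright grip on top; 133 mm high in all. Origin at the centre of the underside, z up.
- weight_grip (a point): Middle of the grip, 112 mm above the weight's underside: white block 20 mm wide (weight's x) by 16 mm thick (weight's y), from 86 mm to 133 mm above the underside, directly on the stirrup's cross-bar, which is 54 mm long along the weight's x. Grip it from above on either pair of faces; stay above the cross-bar (its top is 86 mm up).
- weight_bar (a point): Middle of the underside of the stirrup's cross-bar, 80 mm above the weight's underside, 32 mm below weight_grip. Below it is the stirrup's opening: 48 mm wide along the weight's x, 45 mm high, open along the weight's y; the hook goes through it.
- stylus_grip (a point): Middle of the stylus's handle, 95 mm above the tip: white round handle 16 mm across and 70 mm long; below it a steel shaft 8 mm across and 60 mm long with a flat tip. The stylus (45 g, z up along it, tip down) stands loose and upright in its stand with its whole handle above the stand; grip the handle from above and lift it 65 mm or more to clear the stand.
- stylus: The stylus; origin at the centre of its tip's end face, z along it towards the handle.
- stand: Stylus stand, fixed: grey block 70 by 70 by 70 mm with a central hole 11 mm across, 66 mm deep, holding the stylus's shaft; origin under its centre. It and the weight may change sides of the scale.
- reagent_mid (a point): Bystander: amber glass bottle, 60 mm across, 130 mm high; point half-way up.
- beaker_mid (a point): Bystander: glass beaker, 66 mm across, 85 mm high; point half-way up.
- jar_mid (a point): Bystander: white jar, 52 mm across, 65 mm high, near the robot's side of the scale; point half-way up.
Things that resemble listed ones, but are neither listed nor needed, are in the scene too. There is more than one size of the stylus; the job needs the largest.

How it is judged:
By the outcome, as a careful person would: the job done as asked, in the order asked, and still so for the second after the job is handed in, while the arm keeps its last pose, push and grip.
It also fails if it takes over 59 s, if anything falls off the work surface, if the arm or the gripper's body presses on something with over 40 N, if the wrist force passes 120 N, or if a joint passes its speed limit or range.

### The arm

A 7-joint arm with a two-finger parallel gripper is mounted at the origin on the work surface. World frame = base frame: x ahead of the robot, y to its left, z up, the work surface at z = 0. Lengths are in m, angles in degrees, forces in N, time in s.
With the tool pointing down it reaches from about 0.425 to 0.875 m from the base axis. Payload 4.7 kg.
Tool frame: the origin (TCP) lies midway between the tips of the shut fingers; the grasp point (between the pads) lies env.grip_point_offset behind it (env.grip_point_offset is the distance from the TCP to the grasp point, in m); x points along the fingers, y is the direction in which the jaws open and shut, and the axes are right-handed (so a half turn about x gives the same grasp; the last joint's range is limited). The gripper opens to 87 mm and grips with 3 to 60 N. Pads are 19 mm wide; open, the fingers measure 117 mm over their backs; the gripper's body (75 mm by 190 mm) begins 51 mm behind the grasp point.
Start: joints at [-65.14, 18.392, -4.016, 83.108, 1.295, 78.541, -3.26], TCP at [0.265, 0.594, 0.223] pointing down, gripper open.
Joint ranges: [-163.93, 163.93], [-17.29, 119.83], [-79.2, 71.16], [3.27, 140.29], [-89.18, 269.18], [5.43, 117.66], [-154.24, 154.24]. Speed limits (degrees/s): [147.25, 147.25, 180, 180, 180, 180, 180].

### API

Orientations are given as [roll, pitch, yaw] about the fixed x, y, z axes, in that order (R = Rz(yaw) Ry(pitch) Rx(roll)).
In Python, from cell import readout, read_camera, camera_params, sign_off, spot_in, pinpoint, env gives the robot as it stands.
- The arm moves only by the shell command python3 -m pendant 'ROWS' [OPENING] [FORCE]. ROWS is a JSON object of lists of equal length, an entry for each row: "xyz": the shift along the world's x, y, z in m, a list of three; "turn": the turn about the world's z in rad. A call has 1 to 10 rows; each row shifts and turns the pose as measured when the row begins; what a row does not reach is not made up. A row lasts 1/8 s, in which the tool goes at most 62.5 mm and 10.7 degrees, less where a joint would pass 70% of its speed; a pose out of reach is approached as far as the arm can. A call is refused whole if a number of a shift passes 0.0625 or a number of a turn 0.188, either way. A call with a gripper value outside its range is refused whole. OPENING is the opening, from 0 (shut) to 1 (fully open), set as the call begins (- or left out, the last holds). The fingers move at their own pace and stop on an object; FORCE is the grip in N (left out, the last holds). Time passes only in rows, so rows that do not move let the fingers close. It gives the time, the measured TCP pose, the force and the opening at its end, in the units of the state.
- readout.get_obs(): the state, without advancing time (a new reading comes with each control period).
- read_camera(name): name is "scene" or "top"; returns the picture (400x640x3 uint8, red, green, blue); there is no depth.
- camera_params(name): a dict with "fx", "fy", "cx", "cy" (pixels), "rvec" (rotation vector, rad) and "tvec" (3), from world to camera coordinates, as OpenCV has them. Camera axes: x right, y down, z forward; pixel columns grow to the right and rows downward; lengths in m; the calibration is good to about 2 mm. A picture is of the moment at which its call begins. camera_params takes no time and is no camera call.
- sign_off(): hands the job in, once; it reports no verdict.
Trained networks look in the newest picture that a camera, given by its name, has taken for a name from the list of things; names that differ only in an ending like _2 or _b are one class to them, and where a whole thing is asked for, a point or a joint stands for the part that bears it (a point fixed in the world has none). Each returns a list of dicts, best first, with "score" (0 to 1); they miss things now and then, are a little off and sometimes report something else, mostly with a low value. They report only what shows in the picture. A call takes as long as a camera call. They do not tell look-alikes from the thing itself.
- spot_in(camera, name): "at" ([x, y, z] in m, in the coordinates of the camera as it stood for that picture, good to about 4 mm: the middle of the surface that is visible of it).
- pinpoint(camera, name): "at" ([x, y, z] in m, in the coordinates of the camera as it stood for that picture, good to about 4 mm: a listed point, or the origin of a listed thing).
The state is a dict: "time_s": time; "qpos": joint angles; "joint_velocities": joint speeds; "effort": joint torques, N m; "tool_pos": TCP position; "tool_rot": TCP orientation; "force": force on the tool from outside, world axes, zero at the start; "wrist_torque": the same for the moment, N m; "grip_width": finger opening in m.
Only numpy, scipy, OpenCV 4.12 (cv2) and the standard library are available. Lean on these libraries where they do the work, as an engineer would, in place of code of your own. Each camera call takes 0.05 s, during which the arm holds its last target.

## Working session

There is one attempt and no reset: what is moved stays moved. The work goes in short steps, Python scripts to look and compute and a shell command to move; the robot and the scene stay as the last step left them, time stands still between calls to the robot, and variables do not carry over. Pictures are saved under pics/ and viewed, and the job is handed in when it is done.

```bash
mkdir -p pics; ls
cat > h.py <<'E'
import numpy as np, cv2
from cell import readout, read_camera, camera_params, sign_off, spot_in, pinpoint, env
def cam(n):
    p=camera_params(n); R=cv2.Rodrigues(np.array(p["rvec"],float))[0]; t=np.array(p["tvec"],float).ravel()
    K=np.array([[p["fx"],0,p["cx"]],[0,p["fy"],p["cy"]],[0,0,1]]); return K,R,t
def w(n,a):
    K,R,t=cam(n); return R.T@(np.array(a)-t)
def px(n,P):
    K,R,t=cam(n); q=K@(R@np.array(P,float)+t); return q[:2]/q[2]
def atz(n,u,v,z):
    K,R,t=cam(n); d=R.T@np.linalg.inv(K)@np.array([u,v,1.]); c=-R.T@t; return c+d*(z-c[2])/d[2]
def snap(n,f):
    im=read_camera(n); cv2.imwrite("pics/"+f,im[:,:,::-1]); return im
E
python3 - <<'E'
from h import *
o=readout.get_obs(); print(o, env.grip_point_offset)
for n in("scene","top"):
    snap(n,n+"0.png"); K,R,t=cam(n); print(n,K[0,0],-R.T@t, R[2])
E
```

```text
pics
{'time_s': 0.0, 'qpos': array([-65.13870311,  18.43581021,  -4.01454284,  83.17637086,
         1.2951028 ,  78.53892548,  -3.25975909]), 'joint_velocities': array([ 0.02460657,  0.03088557, -0.06372913, -0.01972474,  0.0159444 ,
        0.12742788, -0.14815353]), 'effort': array([-5.81726249e-05, -4.91290033e+01, -4.03976664e-01, -3.12530673e+01,
       -6.38409681e-02,  4.35607194e-02,  1.75577734e-04]), 'tool_pos': array([0.26476395, 0.59302754, 0.22148532]), 'tool_rot': array([ -86.65202742,   89.89395635, -110.70421913]), 'force': array([-1.20801078,  0.06429481, -0.29493491]), 'wrist_torque': array([-0.00248382, -0.05789988,  0.01287677]), 'grip_width': 0.086635582962404} 0.0187
scene 378.9062399864669 [0.93331091 0.48741616 0.72574963] [-0.48523601 -0.54525105 -0.68355491]
top 410.2148220241853 [ 0.42457891 -0.00337444  1.25945259] [ 0.09473529  0.01889789 -0.99532311]
```

View pics/scene0.png

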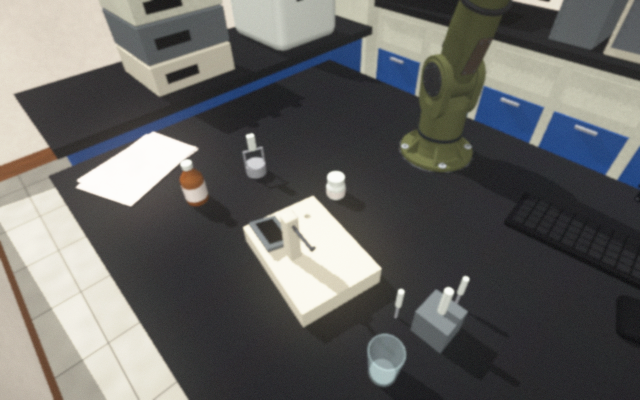

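View pics/top0.png

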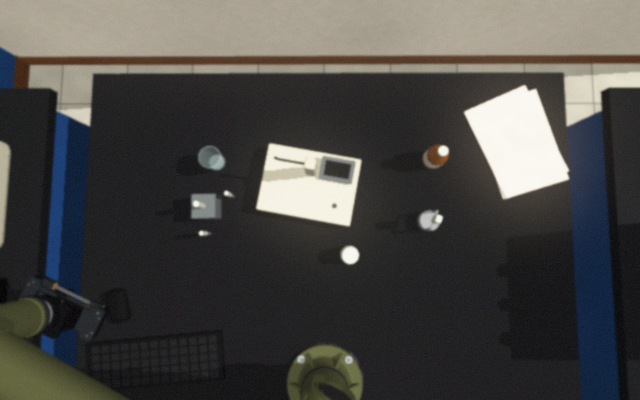

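Run:
```python
from h import *
for n in("scene","top"):
    for k in("scale","hook_seat","hole_mouth","button_top","weight","weight_grip","weight_bar","stylus_grip","stylus","stand","reagent_mid","beaker_mid","jar_mid"):
        for r in pinpoint(n,k)[:4]:
            P=w(n,r["at"]); print(n,k,round(r["score"],2),P.round(3),px(n,P).round())
```

```text
scene scale 0.89 [ 0.584  0.048 -0.   ] [309. 259.]
scene scale 0.28 [0.516 0.356 0.103] [445. 301.]
scene hook_seat 0.66 [0.638 0.112 0.159] [307. 243.]
scene hole_mouth 0.63 [ 0.525 -0.032  0.047] [305. 216.]
scene button_top 0.2 [0.642 0.111 0.16 ] [305. 244.]
scene weight 0.9 [ 0.475 -0.306 -0.004] [259. 173.]
scene weight_grip 0.9 [ 0.479 -0.313  0.113] [251. 141.]
scene weight_grip 0.42 [ 0.517  0.357 -0.   ] [435. 329.]
scene weight_bar 0.78 [ 0.479 -0.312  0.08 ] [252. 150.]
scene stylus_grip 0.81 [0.515 0.357 0.105] [446. 300.]
scene stylus_grip 0.53 [0.553 0.285 0.067] [399. 299.]
scene stylus_grip 0.41 [0.437 0.352 0.066] [462. 286.]
scene stylus_grip 0.27 [ 0.674 -0.331  0.06 ] [191. 183.]
scene stylus 0.58 [ 0.553  0.282 -0.003] [394. 317.]
scene stylus 0.57 [ 0.439  0.353 -0.003] [454. 305.]
scene stand 0.76 [0.518 0.355 0.001] [434. 328.]
scene stand 0.71 [0.518 0.356 0.104] [444. 301.]
scene reagent_mid 0.9 [ 0.673 -0.328  0.064] [191. 182.]
scene beaker_mid 0.94 [0.654 0.338 0.042] [386. 359.]
scene jar_mid 0.63 [ 0.373 -0.074  0.031] [336. 185.]
top scale 0.87 [0.58
[... 315 characters left out ...]
-0.311  0.112] [436. 219.]
top weight_bar 0.66 [ 0.476 -0.311  0.077] [433. 221.]
top stylus_grip 0.55 [ 0.478 -0.305  0.003] [425. 221.]
top stylus_grip 0.54 [0.434 0.358 0.069] [202. 234.]
top stylus_grip 0.46 [0.555 0.286 0.07 ] [227. 192.]
top stylus_grip 0.45 [0.516 0.356 0.105] [199. 205.]
top stylus 0.62 [0.52  0.361 0.006] [207. 206.]
top stylus 0.49 [ 0.552  0.281 -0.   ] [234. 196.]
top stylus 0.28 [0.518 0.358 0.1  ] [199. 204.]
top stand 0.88 [ 0.516  0.358 -0.003] [209. 208.]
top reagent_mid 0.57 [ 0.672 -0.33   0.062] [437. 154.]
top beaker_mid 0.6 [0.66  0.34  0.047] [212. 159.]
top jar_mid 0.5 [ 0.375 -0.072  0.033] [349. 255.]
top jar_mid 0.41 [0.661 0.338 0.047] [213. 158.]
```

Stylus candidates in the scene picture are at (447,300) in the stand, (399,299), and (463,287). I'll enlarge those, plus the scale and the weight.

Run:
```python
import cv2,numpy as np
s=cv2.imread("pics/scene0.png");t=cv2.imread("pics/top0.png")
r=lambda a,x,y,W,H,f:cv2.resize(a[y:y+H,x:x+W],None,fx=f,fy=f,interpolation=cv2.INTER_CUBIC)
cv2.imwrite("pics/c1.png",np.hstack([r(s,380,260,100,100,4),r(s,225,120,66,66,400/66)[:400,:400]]))
cv2.imwrite("pics/c2.png",r(t,245,135,130,100,6))
cv2.imwrite("pics/c3.png",np.hstack([r(t,400,190,66,66,400/66)[:400,:400],r(t,180,170,66,66,400/66)[:400,:400]]))
```

```text
(no output)
```

View pics/c1.png

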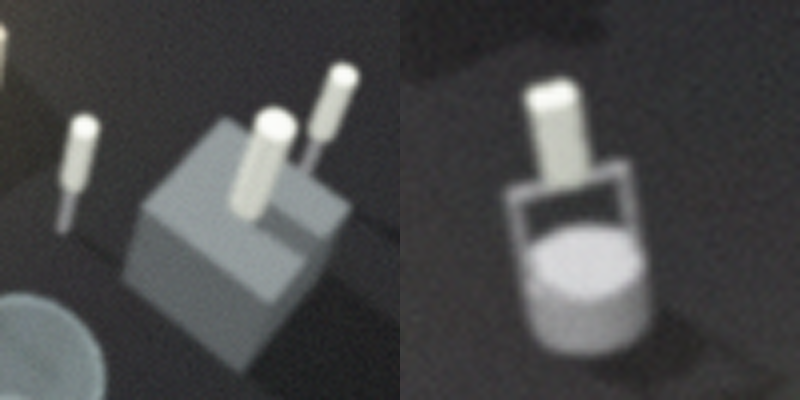

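View pics/c2.png

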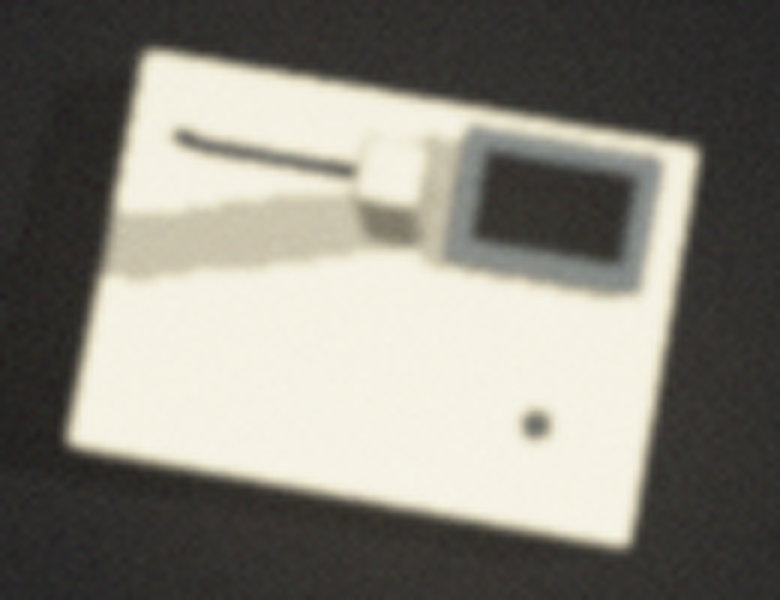

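View pics/c3.png

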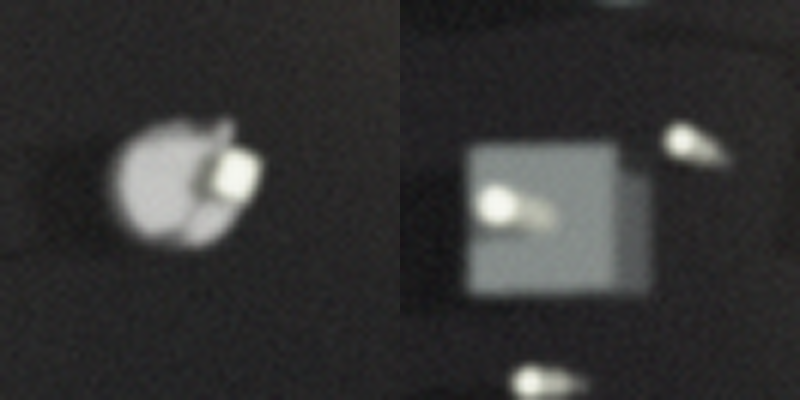

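Run:
```python
from h import *
C=[atz("top",245+a/6,135+b/6,.05)[:2] for a,b in((143,48),(700,148),(632,550),(68,447))]
C=np.array(C);print(C.round(4), C.mean(0))
# scale frame: TL = (+x,+y)=(.1,.14), TR=(.1,-.14), BR=(-.1,-.14), BL=(-.1,.14)
L=np.array([(.1,.14),(.1,-.14),(-.1,-.14),(-.1,.14)])
D=C-C.mean(0); yaw=np.arctan2((L[:,0]*D[:,1]-L[:,1]*D[:,0]).sum(),(L*D).sum()); print("yaw",np.degrees(yaw))
R=np.array([[np.cos(yaw),-np.sin(yaw)],[np.sin(yaw),np.cos(yaw)]]);c=C.mean(0)
print("resid",((L@R.T)-D).round(4).tolist())
print("seat",c+R@[.04,.07],"tip",c+R@[.04,.1],"hole img",atz("top",334.3,205.8,.05), "hole in scale",R.T@(atz("top",334.3,205.8,.05)[:2]-c))
for n,a,b in(("scene",(242.8,151.4),(262.6,147.7)),("top",(437.6,210.6),(433,229.6))):
    A=atz(n,*a,.083);B=atz(n,*b,.083);d=A-B;print(n,A,B,np.linalg.norm(d),np.degrees(np.arctan2(d[1],d[0])),(A+B)/2)
print("tip img",atz("top",245+183/6,135+133/6,.174))
for n,u,v in (("scene",380+275/4,260+118/4),("top",180+ (497-400)/6.06,170+203/6.06)): print("stylus top",atz(n,u,v,.134))
for n,u,v in (("scene",225+(555-400)/6.06,120+92/6.06),("top",400+238/6.06,190+175/6.06)): print("wt top",atz(n,u,v,.133))
```

```text
[[ 0.7074  0.1692]
 [ 0.6572 -0.1093]
 [ 0.4575 -0.0752]
 [ 0.5068  0.2029]] [0.58225793 0.04687515]
yaw -9.958880919637226
resid [[-0.0025, -0.0017], [-0.0007, 0.001], [0.002, 0.0015], [0.0011, -0.0008]]
seat [0.63376111 0.10890274] tip [0.63894935 0.1384507 ] hole img [ 0.51883761 -0.02800379  0.05      ] hole in scale [-0.04951504 -0.08471866]
scene [ 0.50505506 -0.32229141  0.083     ] [ 0.45345549 -0.29672301  0.083     ] 0.05758696366670522 -26.359143101524957 [ 0.47925528 -0.30950721  0.083     ]
top [ 0.5037784  -0.32243276  0.083     ] [ 0.44954055 -0.30823199  0.083     ] 0.05606609581882559 -14.672067197728042 [ 0.47665947 -0.31533237  0.083     ]
tip img [0.63967499 0.13284938 0.174     ]
stylus top [0.51235185 0.35420831 0.134     ]
stylus top [0.51703376 0.35639243 0.134     ]
wt top [ 0.4790961  -0.30778978  0.133     ]
wt top [ 0.47778219 -0.31292896  0.133     ]
```

Run:
```python
from h import *
from scipy.spatial.transform import Rotation as Ro
o=readout.get_obs(); M=Ro.from_euler("xyz",o["tool_rot"],degrees=True).as_matrix(); print(M.round(3), "jaw deg",np.degrees(np.arctan2(M[1,1],M[0,1])))
out=[]
s=cv2.imread("pics/scene0.png");t=cv2.imread("pics/top0.png")
c=np.array([.478,-.311])
for yaw in(-15,-22,-30):
    row=[]
    for n,im,x0,y0 in(("scene",s,230,125),("top",t,405,195)):
        f=5.; a=cv2.resize(im[y0:y0+55,x0:x0+52],None,fx=f,fy=f,interpolation=cv2.INTER_CUBIC)
        r=np.radians(yaw); e=np.array([np.cos(r),np.sin(r)]); g=np.array([-e[1],e[0]])
        P=lambda u,v,z:tuple(int(q) for q in ((px(n,[*(c+u*e+v*g),z])-[x0,y0]+.5)*f))
        for A,B in(((-.024,0,.035),(-.024,0,.083)),((.024,0,.035),(.024,0,.083)),((-.024,0,.083),(.024,0,.083))): cv2.line(a,P(*A),P(*B),(0,0,255),1)
        q=[(-.01,-.008),(.01,-.008),(.01,.008),(-.01,.008)]
        cv2.polylines(a,[np.array([P(*k,.133) for k in q])],True,(0,200,0),1)
        cv2.polylines(a,[np.array([P(.03*np.cos(k),.03*np.sin(k),.035) for k in np.linspace(0,6.28,40)])],True,(255,0,0),1)
        row.append(a)
    out.append(np.vstack(row))
cv2.imwrite("pics/ov.png",np.hstack(out))
```

```text
[[ 0.     0.408  0.913]
 [ 0.     0.913 -0.408]
 [-1.     0.     0.   ]] jaw deg 65.95008954058231
```

View pics/ov.png

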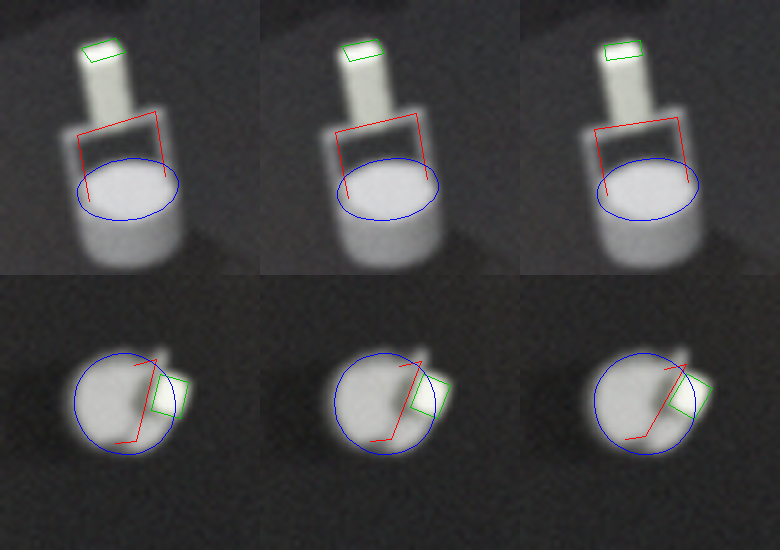

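```bash
python3 -m pendant '{"xyz":[[0.04,-0.04,0.01],[0.04,-0.04,0.01],[0.04,-0.04,0.01],[0.04,-0.04,0.01],[0.04,-0.04,0],[0,-0.06,0],[0,-0.06,0],[0,-0.06,0],[0,-0.06,0],[0,-0.06,0]],"turn":[-0.16,-0.16,-0.16,-0.16,-0.16,-0.16,-0.16,-0.16,-0.16,-0.16]}' 0.6 40
```

```text
time_s: 2.65
tool_pos: [0.4665, 0.082, 0.2635]
tool_rot: [147.7, 89.6, 29.6]
force: [0.5, -0.3, 0.2]
grip_width: 0.0519
```

```bash
cat >> h.py <<'E'
from scipy.spatial.transform import Rotation as Ro
def st():
    o=readout.get_obs(); M=Ro.from_euler("xyz",o["tool_rot"],degrees=True).as_matrix()
    print("t",round(o["time_s"],2),"pos",o["tool_pos"].round(4),"jaw",round(np.degrees(np.arctan2(M[1,1],M[0,1])),1),"down",M[:,0].round(3),"F",o["force"].round(1),"w",round(o["grip_width"],4),"q",o["qpos"].round(0).tolist())
    return o
E
python3 -m pendant '{"xyz":[[0,-0.06,0],[0,-0.06,0],[0,-0.06,0],[0.002,-0.06,0],[0.005,-0.06,0],[0.005,-0.06,0],[0,-0.03,0]],"turn":[0,0,0,0,0,0,0]}'; python3 -c "
from h import *;st()"
```

```text
time_s: 3.52
tool_pos: [0.4766, -0.3232, 0.2668]
tool_rot: [136.6, 89.0, 18.3]
force: [1.4, -0.2, 0.1]
grip_width: 0.0521
t 3.52 pos [ 0.4766 -0.3232  0.2668] jaw -28.4 down [ 0.016  0.005 -1.   ] F [ 1.4 -0.2  0.1] w 0.0521 q [-14.0, 10.0, 53.0, 92.0, -9.0, 81.0, 11.0]
```

```bash
python3 -m pendant '{"xyz":[[0.001,0.012,-0.04],[0,0,-0.04],[0,0,-0.03],[0,0,0]],"turn":[0.04,0,0,0]}'; python3 -c "
from h import *;st();snap('scene','s1.png');snap('top','t1.png')
s=cv2.imread('pics/s1.png');t=cv2.imread('pics/t1.png')
cv2.imwrite('pics/v1.png',np.hstack([cv2.resize(s[80:205,200:325],None,fx=3.2,fy=3.2),cv2.resize(t[150:275,370:495],None,fx=3.2,fy=3.2)]))"
```

```text
time_s: 4.03
tool_pos: [0.4765, -0.3158, 0.155]
tool_rot: [123.8, 89.0, 7.4]
force: [0.8, 0.8, -0.0]
grip_width: 0.0526
t 4.03 pos [ 0.4765 -0.3158  0.155 ] jaw -26.4 down [ 0.018  0.002 -1.   ] F [ 0.8  0.8 -0. ] w 0.0526 q [-13.0, 14.0, 51.0, 102.0, -13.0, 69.0, 15.0]
```

View pics/v1.png

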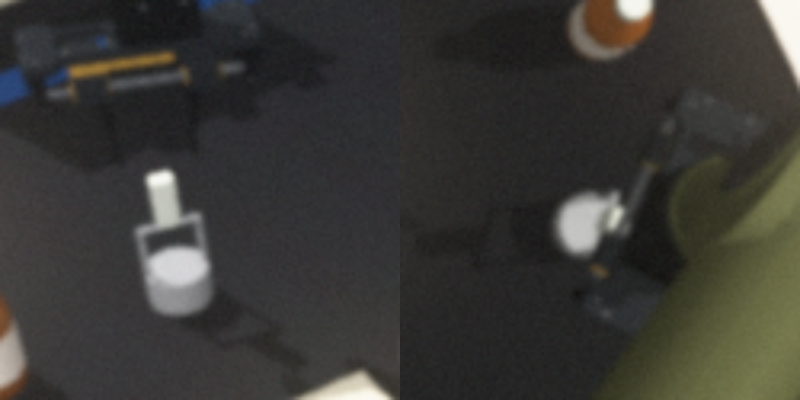

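```bash
python3 -c "
from h import *;o=st()
for n,x0,y0 in(('scene',200,80),('top',370,150)): print(n,((px(n,o['tool_pos'])-[x0,y0])*3.2).round())
s=cv2.imread('pics/s1.png');s=cv2.resize(s[95:150,225:280],None,fx=10,fy=10,interpolation=cv2.INTER_CUBIC);cv2.imwrite('pics/v2.png',cv2.convertScaleAbs(s,alpha=2.2))"
```

```text
t 4.12 pos [ 0.4782 -0.3171  0.1578] jaw -26.4 down [ 0.022  0.    -1.   ] F [-0.2 -0.1  0.5] w 0.052 q [-13.0, 14.0, 51.0, 102.0, -13.0, 69.0, 15.0]
scene [152. 148.]
top [235. 219.]
```

View pics/v2.png

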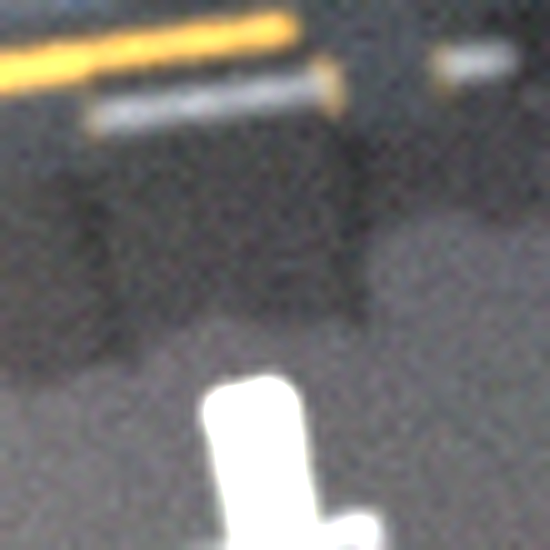

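```bash
python3 -m pendant '{"xyz":[[0.001,0.005,-0.03],[0,0,-0.03],[0,0,0]],"turn":[0,0,0]}'; python3 -c "
from h import *;st()"
```

```text
time_s: 4.5
tool_pos: [0.4836, -0.314, 0.103]
tool_rot: [110.4, 88.1, -5.9]
force: [-0.2, -0.1, -0.1]
grip_width: 0.0523
t 4.5 pos [ 0.4836 -0.314   0.103 ] jaw -26.4 down [ 0.033 -0.003 -0.999] F [-0.2 -0.1 -0.1] w 0.0523 q [-11.0, 18.0, 49.0, 105.0, -16.0, 62.0, 18.0]
```

```bash
python3 -m pendant '{"xyz":[[-0.005,0.003,-0.006],[0,0,0]],"turn":[0,0]}';python3 -m pendant '{"xyz":[[0,0,0],[0,0,0],[0,0,0]],"turn":[0,0,0]}' 0 40; python3 -c "
from h import *;st()"
```

```text
time_s: 4.75
tool_pos: [0.4803, -0.3121, 0.1003]
tool_rot: [108.5, 87.8, -7.9]
force: [0.2, -0.2, 0.2]
grip_width: 0.0523
time_s: 5.12
tool_pos: [0.4815, -0.3127, 0.1024]
tool_rot: [108.0, 87.6, -8.4]
force: [0.1, -0.3, -0.4]
grip_width: 0.03
t 5.12 pos [ 0.4815 -0.3127  0.1024] jaw -26.3 down [ 0.041 -0.006 -0.999] F [ 0.1 -0.3 -0.4] w 0.03 q [-12.0, 17.0, 50.0, 106.0, -16.0, 62.0, 18.0]
```

```bash
python3 -m pendant '{"xyz":[[0,0,-0.002],[0,0,0],[0,0,0]],"turn":[0,0,0]}' 0 40; python3 -c "
from h import *;st()"
```

```text
time_s: 5.5
tool_pos: [0.48, -0.3117, 0.1006]
tool_rot: [112.2, 87.8, -4.2]
force: [-1.2, 1.1, 1.7]
grip_width: 0.0199
t 5.5 pos [ 0.48   -0.3117  0.1006] jaw -26.3 down [ 0.038 -0.003 -0.999] F [-1.2  1.1  1.7] w 0.0199 q [-12.0, 17.0, 50.0, 106.0, -16.0, 62.0, 18.0]
```

```bash
python3 -m pendant '{"xyz":[[0,0,0.03],[0,0,0.05],[0,0,0.05],[0,0,0.05],[0,0,0.05],[0.015,0.05,0],[0.018,0.055,0],[0.018,0.055,0],[0.018,0.055,0],[0.018,0.055,0]],"turn":[0,0,0,0,0,0.06,0.06,0.06,0.06,0.04]}'; python3 -c "
from h import *;st()"
```

```text
time_s: 6.75
tool_pos: [0.5612, -0.0386, 0.3256]
tool_rot: [109.0, 88.5, 8.3]
force: [1.8, -0.3, -4.2]
grip_width: 0.0194
t 6.75 pos [ 0.5612 -0.0386  0.3256] jaw -10.7 down [ 0.026  0.004 -1.   ] F [ 1.8 -0.3 -4.2] w 0.0194 q [-35.0, 5.0, 39.0, 89.0, -3.0, 86.0, -6.0]
```

```bash
python3 -m pendant '{"xyz":[[0.02,0.055,0],[0.02,0.055,0],[0.02,0.055,0],[0.018,0.055,0],[0.008,0.015,0],[0,0,0]],"turn":[0,0,0,0,0,0]}'; python3 -c "
from h import *;st()"
```

```text
time_s: 7.5
tool_pos: [0.6469, 0.2122, 0.3127]
tool_rot: [106.4, 89.3, 6.2]
force: [-0.5, -0.5, -5.2]
grip_width: 0.0194
t 7.5 pos [0.6469 0.2122 0.3127] jaw -10.1 down [ 0.013  0.001 -1.   ] F [-0.5 -0.5 -5.2] w 0.0194 q [-43.0, 22.0, 32.0, 71.0, -11.0, 89.0, -23.0]
```

```bash
python3 -m pendant '{"xyz":[[0.003,0,-0.04],[0,0,-0.04],[0,0,-0.02],[0,0,-0.005],[0,0,0]],"turn":[0,0,0,0,0]}'; python3 -c "
from h import *;st();snap('scene','s2.png');snap('top','t2.png')
for n in ('scene','top'):
  for k in('hook_seat','weight_bar','weight_grip','weight'):
    for r in pinpoint(n,k)[:2]: print(n,k,round(r['score'],2),w(n,r['at']).round(3))
s=cv2.imread('pics/s2.png');t=cv2.imread('pics/t2.png')
cv2.imwrite('pics/v3.png',np.hstack([cv2.resize(s[190:315,260:385],None,fx=3.2,fy=3.2),cv2.resize(t[80:205,210:335],None,fx=3.2,fy=3.2)]))"
```

```text
time_s: 8.12
tool_pos: [0.6491, 0.2011, 0.204]
tool_rot: [83.6, 89.3, -17.2]
force: [0.6, 0.0, -3.9]
grip_width: 0.0197
t 8.12 pos [0.6491 0.2011 0.204 ] jaw -10.8 down [ 0.011 -0.004 -1.   ] F [ 0.6  0.  -3.9] w 0.0197 q [-43.0, 24.0, 31.0, 82.0, -12.0, 77.0, -22.0]
scene hook_seat 0.66 [0.641 0.113 0.161]
scene weight_bar 0.79 [0.65  0.202 0.182]
scene weight_grip 0.85 [0.648 0.203 0.215]
scene weight 0.79 [0.647 0.199 0.101]
top hook_seat 0.55 [0.632 0.113 0.157]
top weight_bar 0.48 [0.646 0.201 0.181]
top weight_grip 0.76 [0.648 0.206 0.214]
top weight 0.72 [0.65  0.201 0.106]
```

View pics/v3.png

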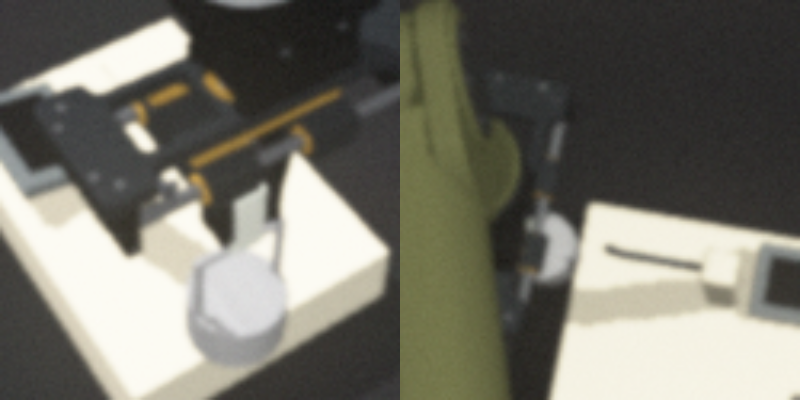

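```bash
python3 -m pendant '{"xyz":[[-0.003,-0.015,0.002],[-0.003,-0.015,0],[-0.002,-0.01,0],[0,0,0]],"turn":[0,0,0,0]}'; python3 -c "
from h import *;st()"
```

```text
time_s: 9.12
tool_pos: [0.6406, 0.1578, 0.2065]
tool_rot: [82.2, 89.3, -18.6]
force: [-0.3, -0.0, -4.0]
grip_width: 0.0197
t 9.12 pos [0.6406 0.1578 0.2065] jaw -10.8 down [ 0.012 -0.004 -1.   ] F [-0.3 -0.  -4. ] w 0.0197 q [-41.0, 21.0, 32.0, 85.0, -11.0, 77.0, -19.0]
```

```bash
python3 -m pendant '{"xyz":[[-0.002,-0.014,-0.001],[-0.002,-0.014,0],[-0.002,-0.014,0],[0,-0.003,0],[0,0,0]],"turn":[0,0,0,0,0]}'; python3 -c "
from h import *;st();snap('scene','s3.png');snap('top','t3.png')
for n in ('scene','top'):
  for k in('weight_bar','weight_grip','weight'):
    for r in pinpoint(n,k)[:2]: print(n,k,round(r['score'],2),w(n,r['at']).round(3))
s=cv2.imread('pics/s3.png');t=cv2.imread('pics/t3.png')
cv2.imwrite('pics/v4.png',np.hstack([cv2.resize(s[190:290,260:360],None,fx=4,fy=4),cv2.resize(t[110:210,230:330],None,fx=4,fy=4)]))"
```

```text
time_s: 9.75
tool_pos: [0.6341, 0.1095, 0.2055]
tool_rot: [84.8, 89.3, -16.0]
force: [0.0, 0.9, -5.3]
grip_width: 0.0195
t 9.75 pos [0.6341 0.1095 0.2055] jaw -10.8 down [ 0.012 -0.004 -1.   ] F [ 0.   0.9 -5.3] w 0.0195 q [-39.0, 19.0, 33.0, 87.0, -11.0, 76.0, -15.0]
scene weight_bar 0.77 [0.634 0.109 0.184]
scene weight_bar 0.63 [0.641 0.113 0.159]
scene weight_grip 0.63 [0.63  0.11  0.216]
scene weight 0.73 [0.633 0.109 0.105]
top weight_bar 0.53 [0.632 0.107 0.184]
top weight_grip 0.59 [0.632 0.111 0.219]
top weight 0.63 [0.632 0.11  0.104]
top weight 0.17 [ 0.521 -0.026  0.05 ]
```

View pics/v4.png

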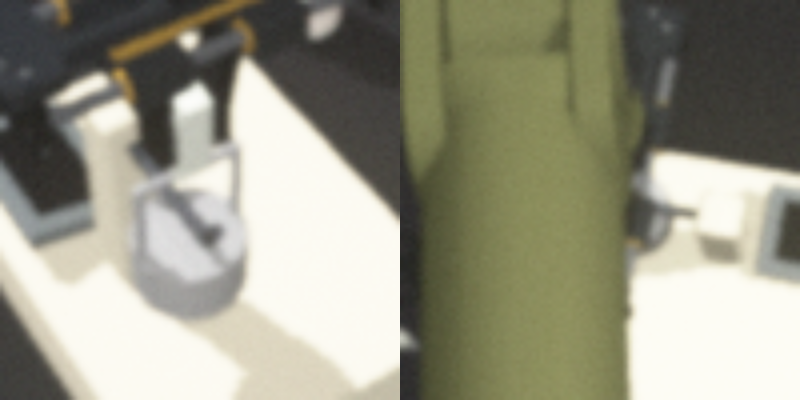

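The hook bar passes through the stirrup, with its tip showing in front at crop (210,235). Next I lower the weight.

```bash
python3 -m pendant '{"xyz":[[0,0,-0.01],[0,0,-0.008],[0,0,-0.004],[0,0,0]],"turn":[0,0,0,0]}'; python3 -c "
from h import *;st()"
```

```text
time_s: 10.65
tool_pos: [0.6336, 0.1104, 0.181]
tool_rot: [78.7, 89.3, -22.1]
force: [0.3, 0.0, -5.0]
grip_width: 0.0199
t 10.65 pos [0.6336 0.1104 0.181 ] jaw -10.7 down [ 0.011 -0.004 -1.   ] F [ 0.3  0.  -5. ] w 0.0199 q [-39.0, 20.0, 33.0, 89.0, -11.0, 73.0, -15.0]
```

```bash
python3 -m pendant '{"xyz":[[0,0,-0.002],[0,0,-0.001],[0,0,0]],"turn":[0,0,0]}'; python3 -c "
from h import *;st()"
```

```text
time_s: 11.02
tool_pos: [0.6338, 0.1104, 0.1806]
tool_rot: [86.2, 89.3, -14.5]
force: [-1.8, -0.2, -2.4]
grip_width: 0.0198
t 11.03 pos [0.6338 0.1104 0.1806] jaw -10.7 down [ 0.012 -0.003 -1.   ] F [-1.8 -0.2 -2.4] w 0.0198 q [-39.0, 20.0, 33.0, 89.0, -11.0, 73.0, -15.0]
```

```bash
python3 -m pendant '{"xyz":[[0,0,-0.002],[0,0,-0.002],[0,0,-0.001]],"turn":[0,0,0]}'; python3 -c "
from h import *;st()"
```

```text
time_s: 11.4
tool_pos: [0.634, 0.1103, 0.1802]
tool_rot: [96.9, 89.2, -3.8]
force: [-4.1, -1.0, 3.4]
grip_width: 0.0197
t 11.4 pos [0.634  0.1103 0.1802] jaw -10.7 down [ 0.014 -0.001 -1.   ] F [-4.1 -1.   3.4] w 0.0197 q [-39.0, 20.0, 33.0, 89.0, -11.0, 73.0, -15.0]
```

Weight's load has transferred to the hook, so I release it.

```bash
python3 -m pendant '{"xyz":[[0,0,0],[0,0,0],[0,0,0],[0,0,0]],"turn":[0,0,0,0]}' 0.5 40; python3 -c "
from h import *;st()"
```

```text
time_s: 11.9
tool_pos: [0.6363, 0.1105, 0.1806]
tool_rot: [98.8, 88.9, -2.0]
force: [-0.5, 0.3, 0.3]
grip_width: 0.0422
t 11.9 pos [0.6363 0.1105 0.1806] jaw -10.7 down [ 0.019 -0.001 -1.   ] F [-0.5  0.3  0.3] w 0.0422 q [-38.0, 20.0, 33.0, 89.0, -11.0, 73.0, -15.0]
```

```bash
python3 -m pendant '{"xyz":[[0,0,0.02],[0,0,0.03],[0,0,0.04],[0,0,0.04],[-0.01,0.02,0.02],[-0.02,0.05,0],[-0.02,0.05,0]],"turn":[0,0,0,0,0,0,0]}' ; python3 -c "
from h import *;st();snap('scene','s4.png')
for n in ('scene',):
  for k in('weight_bar','weight_grip','weight'):
    for r in pinpoint(n,k)[:1]: print(n,k,round(r['score'],2),w(n,r['at']).round(3))
s=cv2.imread('pics/s4.png')
cv2.imwrite('pics/v5.png',cv2.resize(s[170:340,230:480],None,fx=3,fy=3))"
```

```text
time_s: 12.78
tool_pos: [0.588, 0.2255, 0.3459]
tool_rot: [100.8, 88.3, -0.7]
force: [0.1, 1.2, 0.2]
grip_width: 0.0436
t 12.78 pos [0.588  0.2255 0.3459] jaw -11.5 down [ 0.03 -0.   -1.  ] F [0.1 1.2 0.2] w 0.0436 q [-49.0, 14.0, 31.0, 77.0, -7.0, 89.0, -30.0]
scene weight_bar 0.82 [0.634 0.109 0.161]
scene weight_grip 0.73 [0.63  0.108 0.194]
scene weight 0.96 [0.633 0.114 0.078]
```

View pics/v5.png

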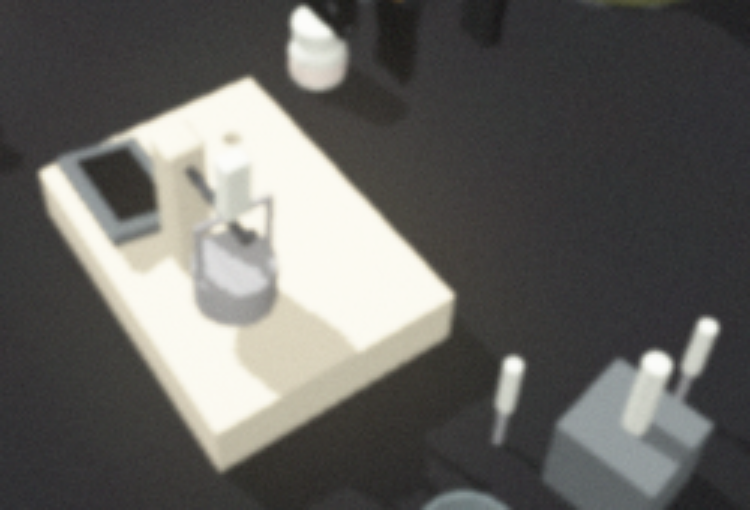

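Weight hangs on the hook (bar at z≈0.161). On to the large stylus in the stand.

```bash
python3 -m pendant '{"xyz":[[-0.025,0.045,-0.02],[-0.025,0.045,-0.03],[-0.015,0.03,-0.04],[0,0,-0.04],[0,0,0]],"turn":[0,0,0,0,0]}'; python3 -c "
from h import *;st();snap('scene','s5.png')
for n in ('scene','top'):
  for k in('stylus_grip',):
    for r in pinpoint(n,k)[:4]: print(n,k,round(r['score'],2),w(n,r['at']).round(3))
s=cv2.imread('pics/s5.png')
cv2.imwrite('pics/v6.png',cv2.resize(s[200:370,370:570],None,fx=3.5,fy=3.5))"
```

```text
time_s: 13.6
tool_pos: [0.5274, 0.3385, 0.2173]
tool_rot: [98.7, 87.8, -3.6]
force: [-0.1, -0.4, 0.3]
grip_width: 0.0436
t 13.6 pos [0.5274 0.3385 0.2173] jaw -12.2 down [ 0.039 -0.002 -0.999] F [-0.1 -0.4  0.3] w 0.0436 q [-58.0, 15.0, 26.0, 90.0, -6.0, 75.0, -43.0]
scene stylus_grip 0.74 [0.518 0.36  0.104]
scene stylus_grip 0.57 [0.553 0.285 0.069]
scene stylus_grip 0.44 [0.437 0.349 0.068]
scene stylus_grip 0.41 [0.636 0.113 0.078]
top stylus_grip 0.67 [0.657 0.34  0.042]
top stylus_grip 0.56 [0.552 0.289 0.068]
top stylus_grip 0.49 [0.435 0.354 0.07 ]
top stylus_grip 0.46 [0.521 0.356 0.103]
```

View pics/v6.png

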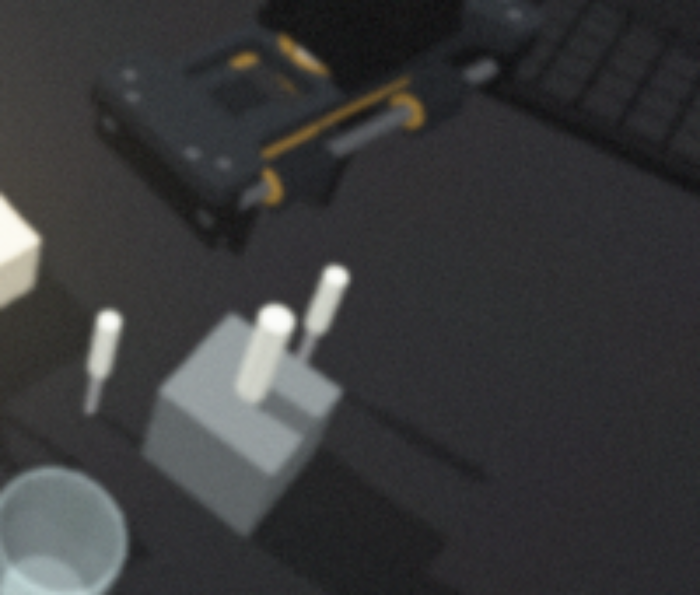

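```bash
python3 -m pendant '{"xyz":[[-0.009,0.018,-0.02],[0,0,-0.03],[0,0,0]],"turn":[0,0,0]}'; python3 -c "
from h import *;st()"
```

```text
time_s: 14.12
tool_pos: [0.5223, 0.3615, 0.1742]
tool_rot: [113.3, 87.1, 10.9]
force: [-0.7, -0.2, 0.2]
grip_width: 0.0432
t 14.12 pos [0.5223 0.3615 0.1742] jaw -12.4 down [ 0.05   0.01  -0.999] F [-0.7 -0.2  0.2] w 0.0432 q [-59.0, 17.0, 26.0, 93.0, -6.0, 70.0, -45.0]
```

```bash
python3 -m pendant '{"xyz":[[-0.005,-0.004,-0.035],[0,0,-0.03],[-0.002,0,-0.01]],"turn":[0,0,0]}'; python3 -c "
from h import *;st()"
```

```text
time_s: 14.5
tool_pos: [0.5169, 0.3618, 0.1025]
tool_rot: [118.9, 86.6, 16.6]
force: [0.1, -0.2, -0.2]
grip_width: 0.0438
t 14.5 pos [0.5169 0.3618 0.1025] jaw -12.3 down [ 0.056  0.017 -0.998] F [ 0.1 -0.2 -0.2] w 0.0438 q [-59.0, 19.0, 25.0, 98.0, -8.0, 61.0, -44.0]
```

```bash
python3 -m pendant '{"xyz":[[0,-0.004,-0.006],[0,0,-0.002]],"turn":[0,0]}'; python3 -m pendant '{"xyz":[[0,0,0],[0,0,0],[0,0,0],[0,0,0]],"turn":[0,0,0,0]}' 0 30; python3 -c "
from h import *;st();snap('scene','s6.png')
s=cv2.imread('pics/s6.png')
cv2.imwrite('pics/v7.png',cv2.resize(s[240:360,380:500],None,fx=5,fy=5))"
```

```text
time_s: 14.75
tool_pos: [0.5176, 0.3588, 0.0961]
tool_rot: [120.1, 86.5, 17.8]
force: [0.4, 0.3, 0.2]
grip_width: 0.0434
time_s: 15.25
tool_pos: [0.5174, 0.3603, 0.0986]
tool_rot: [123.0, 86.5, 20.7]
force: [-3.3, 0.6, 1.8]
grip_width: 0.0154
t 15.25 pos [0.5174 0.3603 0.0986] jaw -12.3 down [ 0.058  0.022 -0.998] F [-3.3  0.6  1.8] w 0.0154 q [-58.0, 19.0, 25.0, 99.0, -8.0, 60.0, -44.0]
```

View pics/v7.png

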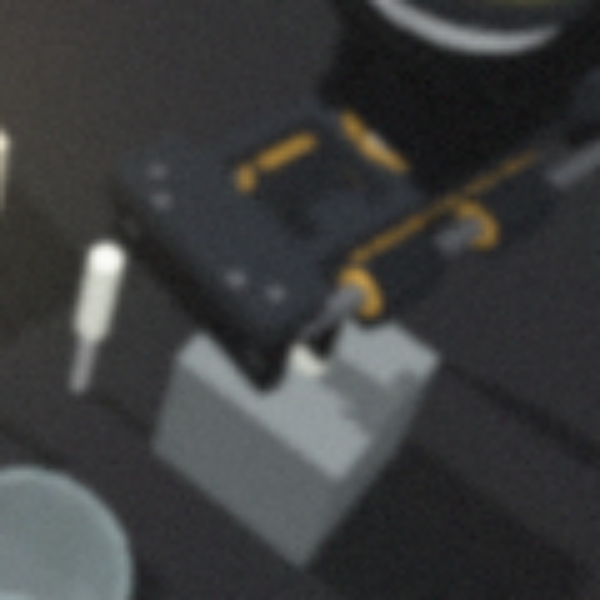

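```bash
python3 -m pendant '{"xyz":[[0,0,0.02],[0,0,0.035],[0,0,0.045],[0,0,0.045],[0,-0.03,0],[0,-0.055,0],[0,-0.055,0],[0,-0.055,0],[0,-0.055,0],[0,-0.055,0]],"turn":[0,0,0,0,0,0,0,0,0,0]}'; python3 -c "
from h import *;st()"
```

```text
time_s: 16.55
tool_pos: [0.5177, 0.0502, 0.2471]
tool_rot: [119.2, 86.0, 17.5]
force: [0.6, 0.5, -0.2]
grip_width: 0.0151
t 16.55 pos [0.5177 0.0502 0.2471] jaw -11.8 down [ 0.067  0.021 -0.998] F [ 0.6  0.5 -0.2] w 0.0151 q [-46.0, -3.0, 38.0, 104.0, 1.0, 75.0, -21.0]
```

```bash
python3 -m pendant '{"xyz":[[0,-0.05,-0.01],[-0.003,-0.025,-0.03],[0,-0.003,-0.025],[0,0,0]],"turn":[0,0,0,0]}'; python3 -c "
from h import *;o=st();snap('scene','s7.png');snap('top','t7.png')
for n in ('scene','top'):
  for k in('stylus_grip','stylus','hole_mouth'):
    for r in pinpoint(n,k)[:3]: print(n,k,round(r['score'],2),w(n,r['at']).round(3))
s=cv2.imread('pics/s7.png');t=cv2.imread('pics/t7.png')
cv2.imwrite('pics/v8.png',np.hstack([cv2.resize(s[150:250,250:350],None,fx=4,fy=4),cv2.resize(t[150:250,280:380],None,fx=4,fy=4)]))"
```

```text
time_s: 17.05
tool_pos: [0.5153, -0.0387, 0.1822]
tool_rot: [117.5, 85.6, 15.1]
force: [0.5, 0.3, -1.0]
grip_width: 0.0153
t 17.05 pos [ 0.5153 -0.0387  0.1822] jaw -12.4 down [ 0.074  0.02  -0.997] F [ 0.5  0.3 -1. ] w 0.0153 q [-41.0, -1.0, 44.0, 110.0, -1.0, 67.0, -10.0]
scene stylus_grip 0.59 [0.557 0.287 0.072]
scene stylus_grip 0.52 [ 0.512 -0.043  0.188]
scene stylus_grip 0.49 [0.435 0.351 0.068]
scene stylus 0.7 [0.435 0.354 0.001]
scene stylus 0.66 [ 0.553  0.283 -0.005]
scene stylus 0.52 [ 0.518 -0.046  0.093]
scene hole_mouth 0.6 [ 0.523 -0.028  0.048]
scene hole_mouth 0.43 [ 0.373 -0.075  0.03 ]
top stylus_grip 0.69 [0.658 0.34  0.044]
top stylus_grip 0.45 [0.558 0.289 0.072]
top stylus_grip 0.43 [0.434 0.354 0.073]
top stylus 0.42 [ 0.434  0.353 -0.002]
top stylus 0.41 [ 0.547  0.284 -0.   ]
top hole_mouth 0.63 [ 0.519 -0.029  0.048]
```

View pics/v8.png

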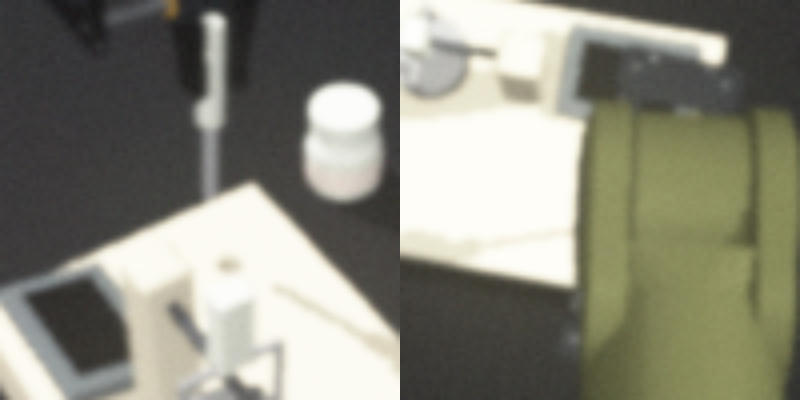

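```bash
python3 -c "
from h import *
s=cv2.imread('pics/s7.png');s=cv2.resize(s[170:230,270:340],None,fx=10,fy=10,interpolation=cv2.INTER_CUBIC);cv2.imwrite('pics/v9.png',s)
print('tip',atz('scene',302.2,198.8,.093),atz('scene',302.2,198.8,.096),'hole',atz('scene',307.2,215.9,.05))"
```

```text
tip [ 0.51905587 -0.04437157  0.093     ] [ 0.52101994 -0.04185025  0.096     ] hole [ 0.52251799 -0.02500348  0.05      ]
```

View pics/v9.png

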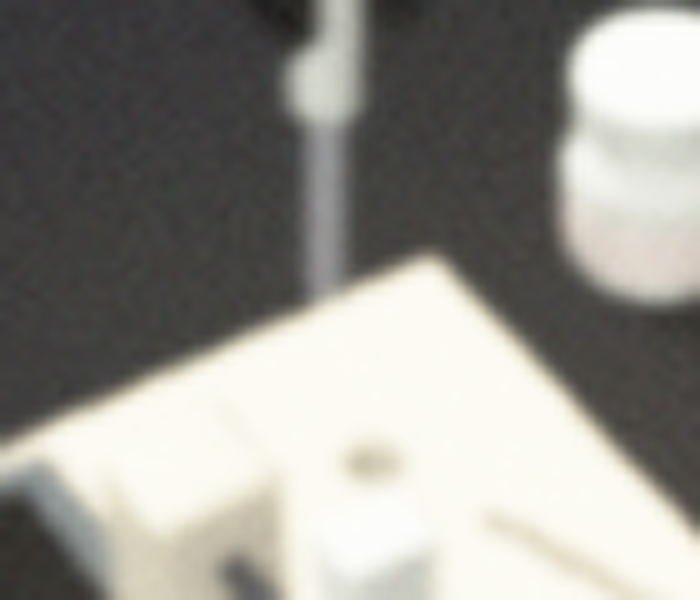

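```bash
python3 -m pendant '{"xyz":[[0,0.012,-0.015],[0,0,-0.008],[0,0,0]],"turn":[0,0,0]}'; python3 -c "
from h import *;o=st();snap('scene','s8.png')
d=Ro.from_euler('xyz',o['tool_rot'],degrees=True).as_matrix()[:,0]; T=o['tool_pos']+.089*d; print('tip pred',T,px('scene',T))
s=cv2.imread('pics/s8.png');s=cv2.resize(s[170:230,270:340],None,fx=10,fy=10,interpolation=cv2.INTER_CUBIC);cv2.imwrite('pics/v10.png',s)"
```

```text
time_s: 17.82
tool_pos: [0.5169, -0.0233, 0.1595]
tool_rot: [117.6, 85.4, 15.5]
force: [-0.1, 0.0, -0.5]
grip_width: 0.0153
t 17.82 pos [ 0.5169 -0.0233  0.1595] jaw -12.2 down [ 0.077  0.022 -0.997] F [-0.1  0.  -0.5] w 0.0153 q [-42.0, 0.0, 43.0, 112.0, -2.0, 64.0, -10.0]
tip pred [ 0.52375983 -0.0213764   0.07073931] [307.41189846 211.00198919]
```

View pics/v10.png

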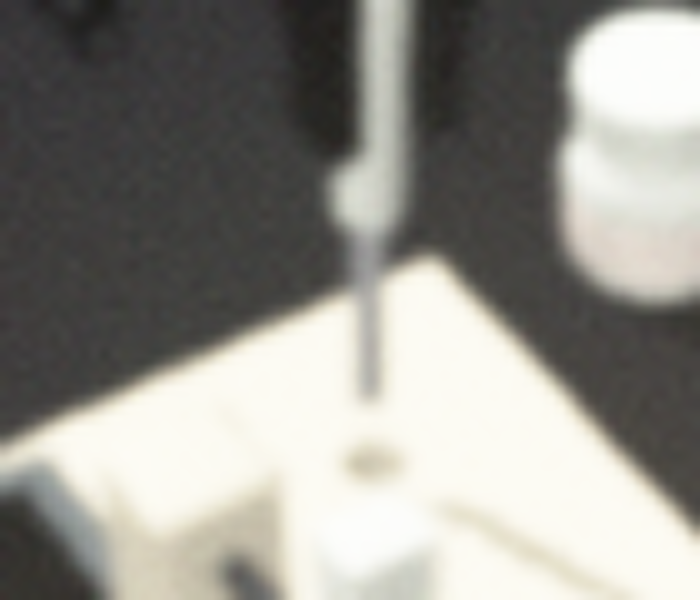

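```bash
python3 -m pendant '{"xyz":[[-0.002,-0.004,-0.01],[0,0,-0.003],[0,0,0]],"turn":[0,0,0]}'; python3 -c "
from h import *;o=st();snap('scene','s9.png')
d=Ro.from_euler('xyz',o['tool_rot'],degrees=True).as_matrix()[:,0]; T=o['tool_pos']+.089*d; print('tip pred',T,px('scene',T))
s=cv2.imread('pics/s9.png');s=cv2.resize(s[190:230,290:330],None,fx=15,fy=15,interpolation=cv2.INTER_CUBIC);cv2.imwrite('pics/v11.png',s)"
```

```text
time_s: 18.25
tool_pos: [0.515, -0.028, 0.146]
tool_rot: [117.6, 85.4, 15.4]
force: [0.6, -0.2, -0.4]
grip_width: 0.0154
t 18.25 pos [ 0.515 -0.028  0.146] jaw -12.2 down [ 0.078  0.022 -0.997] F [ 0.6 -0.2 -0.4] w 0.0154 q [-42.0, 1.0, 43.0, 113.0, -2.0, 62.0, -9.0]
tip pred [ 0.52192124 -0.02609584  0.05725052] [306.9541313  213.50860199]
```

View pics/v11.png

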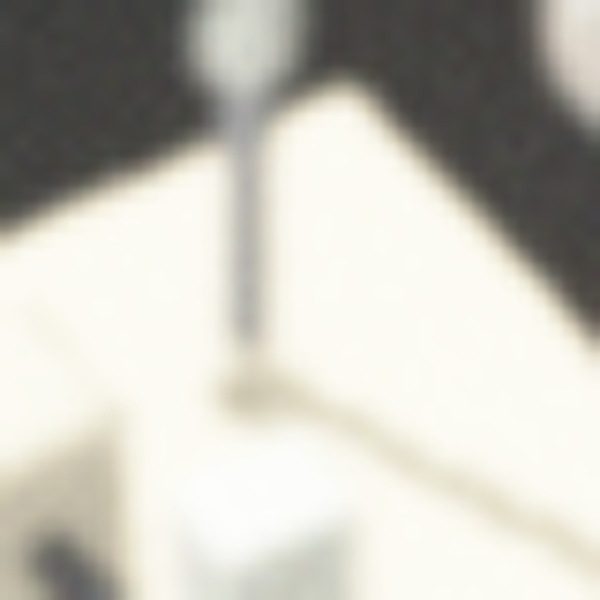

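```bash
python3 -m pendant '{"xyz":[[0.001,0.001,-0.007],[0,0,-0.003],[0,0,0]],"turn":[0,0,0]}'; python3 -c "
from h import *;o=st();snap('scene','s10.png')
d=Ro.from_euler('xyz',o['tool_rot'],degrees=True).as_matrix()[:,0]; T=o['tool_pos']+.089*d; print('tip pred',T,px('scene',T))
s=cv2.imread('pics/s10.png');s=cv2.resize(s[190:230,290:330],None,fx=15,fy=15,interpolation=cv2.INTER_CUBIC);cv2.imwrite('pics/v12.png',s)"
```

```text
time_s: 18.68
tool_pos: [0.5164, -0.0265, 0.1357]
tool_rot: [118.0, 85.3, 15.8]
force: [0.5, 0.9, -0.0]
grip_width: 0.0154
t 18.68 pos [ 0.5164 -0.0265  0.1357] jaw -12.2 down [ 0.079  0.022 -0.997] F [ 0.5  0.9 -0. ] w 0.0154 q [-41.0, 2.0, 44.0, 113.0, -3.0, 61.0, -9.0]
tip pred [ 0.52340298 -0.02449389  0.04702313] [307.12367629 217.01782362]
```

View pics/v12.png

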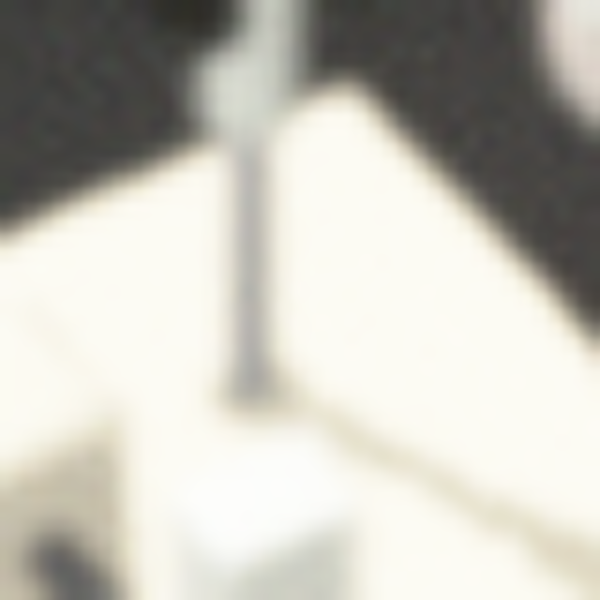

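```bash
python3 -m pendant '{"xyz":[[0,0,-0.004],[0,0,-0.003],[0,0,0]],"turn":[0,0,0]}'; python3 -c "
from h import *;o=st();snap('scene','s11.png')
s=cv2.imread('pics/s11.png');s=cv2.resize(s[190:230,290:330],None,fx=15,fy=15,interpolation=cv2.INTER_CUBIC);cv2.imwrite('pics/v13.png',s)"
```

```text
time_s: 19.1
tool_pos: [0.5164, -0.0265, 0.1284]
tool_rot: [118.0, 85.3, 15.8]
force: [0.2, 0.4, -1.0]
grip_width: 0.0151
t 19.1 pos [ 0.5164 -0.0265  0.1284] jaw -12.2 down [ 0.079  0.022 -0.997] F [ 0.2  0.4 -1. ] w 0.0151 q [-41.0, 2.0, 44.0, 114.0, -4.0, 60.0, -8.0]
```

View pics/v13.png

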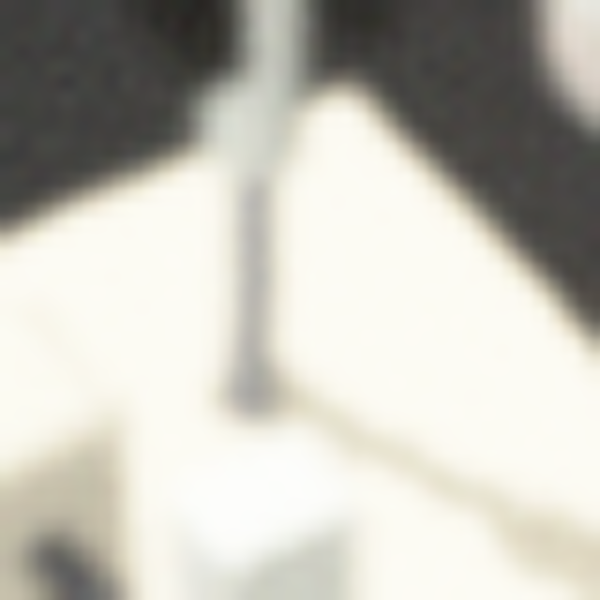

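Shaft is entering the hole with no contact force. Continuing down to the button.

```bash
python3 -m pendant '{"xyz":[[0,0,-0.004],[0,0,-0.003],[0,0,0]],"turn":[0,0,0]}'; python3 -c "
from h import *;o=st();print(o['wrist_torque'])"
```

```text
time_s: 19.52
tool_pos: [0.5165, -0.0265, 0.1211]
tool_rot: [118.0, 85.3, 15.8]
force: [-1.3, 0.1, -0.2]
grip_width: 0.0153
t 19.52 pos [ 0.5165 -0.0265  0.1211] jaw -12.2 down [ 0.079  0.022 -0.997] F [-1.3  0.1 -0.2] w 0.0153 q [-41.0, 3.0, 44.0, 114.0, -4.0, 59.0, -8.0]
[ 0.03633892  0.24981874 -0.01310232]
```

```bash
python3 -m pendant '{"xyz":[[0,0,-0.003],[0,0,0]],"turn":[0,0]}'; python3 -c "
from h import *;o=st();print(o['wrist_torque'])"
```

```text
time_s: 19.77
tool_pos: [0.5167, -0.0264, 0.1181]
tool_rot: [118.0, 85.3, 15.9]
force: [-0.2, 1.3, 0.3]
grip_width: 0.0148
t 19.77 pos [ 0.5167 -0.0264  0.1181] jaw -12.2 down [ 0.08   0.023 -0.997] F [-0.2  1.3  0.3] w 0.0148 q [-41.0, 3.0, 44.0, 114.0, -4.0, 59.0, -7.0]
[ 0.04178948  0.33979362 -0.06844689]
```

```bash
python3 -m pendant '{"xyz":[[-0.002,-0.001,-0.002],[0,0,0]],"turn":[0,0]}'; python3 -c "
from h import *;o=st();print(o['wrist_torque'])"
```

```text
time_s: 20.02
tool_pos: [0.5161, -0.0268, 0.117]
tool_rot: [118.2, 85.1, 16.0]
force: [-0.8, 0.8, 0.9]
grip_width: 0.0153
t 20.02 pos [ 0.5161 -0.0268  0.117 ] jaw -12.2 down [ 0.083  0.024 -0.996] F [-0.8  0.8  0.9] w 0.0153 q [-41.0, 3.0, 44.0, 115.0, -4.0, 58.0, -7.0]
[ 0.18144255  0.19903008 -0.00909459]
```

```bash
python3 -m pendant '{"xyz":[[-0.001,0,-0.003],[0,0,-0.002]],"turn":[0,0]}'; python3 -c "
from h import *;o=st();print(o['wrist_torque'])"
```

```text
time_s: 20.27
tool_pos: [0.516, -0.0267, 0.1127]
tool_rot: [118.0, 84.9, 15.9]
force: [-0.7, -0.4, 4.5]
grip_width: 0.0156
t 20.27 pos [ 0.516  -0.0267  0.1127] jaw -12.2 down [ 0.085  0.024 -0.996] F [-0.7 -0.4  4.5] w 0.0156 q [-41.0, 3.0, 44.0, 115.0, -5.0, 58.0, -7.0]
[0.13750411 0.16985485 0.05746568]
```

```bash
python3 -m pendant '{"xyz":[[0,0,-0.003],[0,0,-0.002]],"turn":[0,0]}'; python3 -c "
from h import *;o=st();print(o['wrist_torque'])"
```

```text
time_s: 20.52
tool_pos: [0.5172, -0.0267, 0.1115]
tool_rot: [119.3, 84.8, 17.1]
force: [-7.8, -0.3, 22.0]
grip_width: 0.0153
t 20.52 pos [ 0.5172 -0.0267  0.1115] jaw -12.2 down [ 0.086  0.026 -0.996] F [-7.8 -0.3 22. ] w 0.0153 q [-41.0, 4.0, 44.0, 115.0, -5.0, 58.0, -7.0]
[0.20339642 1.8547811  0.08158344]
```

```bash
python3 -m pendant '{"xyz":[[0,0,-0.001],[0,0,-0.001]],"turn":[0,0]}'; python3 -c "
from h import *;o=st();snap('scene','s12.png');snap('top','t12.png');st()
for k in('weight_bar','weight','jar_mid','beaker_mid','reagent_mid'):
    for r in pinpoint('scene',k)[:1]: print(k,round(r['score'],2),w('scene',r['at']).round(3))
st()
s=cv2.imread('pics/s12.png');s=cv2.resize(s[130:290,230:390],None,fx=3.6,fy=3.6,interpolation=cv2.INTER_CUBIC);cv2.imwrite('pics/v14.png',s)"
```

```text
time_s: 20.78
tool_pos: [0.5167, -0.0269, 0.1118]
tool_rot: [120.8, 84.9, 18.7]
force: [-3.1, 0.9, 11.0]
grip_width: 0.0149
t 20.77 pos [ 0.5167 -0.0269  0.1118] jaw -12.3 down [ 0.083  0.028 -0.996] F [-3.1  0.9 11. ] w 0.0149 q [-41.0, 4.0, 44.0, 115.0, -5.0, 58.0, -7.0]
t 20.88 pos [ 0.5167 -0.0269  0.1118] jaw -12.3 down [ 0.083  0.028 -0.996] F [-4.1  1.2 11.8] w 0.0152 q [-41.0, 4.0, 44.0, 115.0, -5.0, 58.0, -7.0]
weight_bar 0.74 [0.635 0.111 0.159]
weight 0.66 [0.634 0.114 0.076]
jar_mid 0.83 [ 0.376 -0.073  0.03 ]
beaker_mid 0.92 [0.655 0.34  0.042]
reagent_mid 0.62 [ 0.673 -0.328  0.063]
t 21.12 pos [ 0.5168 -0.0269  0.1118] jaw -12.3 down [ 0.084  0.028 -0.996] F [-3.4  0.5 13.2] w 0.0153 q [-41.0, 4.0, 44.0, 115.0, -5.0, 58.0, -7.0]
```

View pics/v14.png

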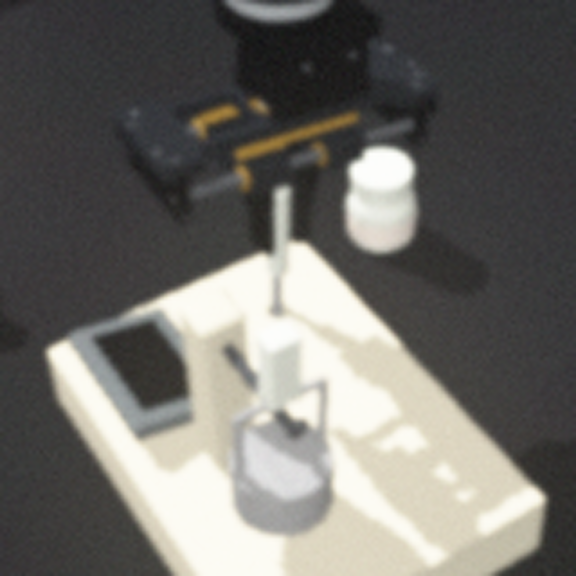

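```bash
python3 -c "
from h import *;print(sign_off());st()"
```

```text
the job is handed in; nothing more can be done
None
the job is handed in; nothing more can be done
```

I hung the check weight on the hook and let go of it. I then took the large stylus from its stand and pressed the recessed button to its stop. I handed the job in at about 21 s, still holding the stylus on the button.

**Weight:** After release it sat with its cross-bar at z ≈ 0.160, within about 2 mm of the hook seat. The last picture shows the hook through the stirrup and nothing touching the weight.

**Button:** The force rose from about 1 N to 4.5 N, then jumped to 22 N within the next 1.2 mm, which fits the spring and then the hard stop. At the last check it held steadily at 12–13 N, well above the 4.5 N needed. The button's own travel cannot be read directly, so "fully down" is inferred from the force and depth.

**Bystanders:** The bottle, beaker and jar were found within about 5 mm of their first measured positions, which is about the detector's error.

**Other things noticed:**
- The tool ended tilted about 5°.
- There is a side force of 3–4 N, so the stylus may be touching the wall of the hole.
- The two cameras disagreed by about 4 mm on where the hole is. I centred the stylus using the scene camera.

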